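# Open the clamp air and hold the spring-return key switch

### The arm

A 7-joint arm with a two-finger parallel gripper is mounted at the origin on a cart in front of the work surface, level with it; the furniture and walls round the work are solid. World frame = base frame: x ahead of the robot, y to its left, z up, the work surface at z = 0. Lengths are in m, angles in rad, forces in N, time in s.
With the tool pointing down it reaches from about 0.425 to 0.875 m from the base axis. Payload 4.7 kg.
Tool frame: the origin (TCP) lies midway between the tips of the shut fingers; the grasp point (between the pads) lies 19 mm behind it; z points along the fingers, y is the line along which they close (so a half turn about z gives the same grasp; the last joint's range is limited). The gripper opens to 87 mm and grips with 3 to 60 N. Pads are 19 mm wide; open, the fingers measure 117 mm over their backs; the gripper's body (75 mm by 190 mm) begins 51 mm behind the grasp point.
Start: joints at [-1.111, 0.321, -0.07, 1.45, 0.023, 1.371, -0.057], TCP at [0.28, 0.586, 0.223] pointing down, gripper open.
Joint ranges: [-2.86, 2.86], [-0.3, 2.09], [-1.38, 1.24], [0.06, 2.45], [-1.56, 4.7], [0.09, 2.05], [-2.69, 2.69]. Speed limits (rad/s): [2.57, 2.57, 3.14, 3.14, 3.14, 3.14, 3.14].

### API

Orientations are given as a rotation vector (axis times angle).
In Python, from bench import ctrl gives the robot as it stands. The module is installed in compiled form; this text tells all that it offers.
- The arm moves only by the shell command python3 -m handwheel 'ROWS' [FORCE]. ROWS is JSON, a list of rows, each a list of 7 numbers: the finger opening in m, from 0 to 0.087, then the shift along the tool's x, y, z in m, then the turn, a rotation vector about the tool's x, y, z in degrees. A call has 1 to 12 rows; each row shifts and turns the commanded pose from where the row before left it, along the tool's axes as they then stand; what a row does not reach is not made up. A row lasts 1/8 s, in which the tool goes at most 62.5 mm and 10.7 degrees, less where a joint would pass 70% of its speed; a pose out of reach is approached as far as the arm can. A call is refused whole if a number of a shift passes 0.0625 or a number of a turn 10.7, either way. A call with a gripper value outside its range is refused whole. The fingers move at their own pace and stop on an object; FORCE is the grip in N (left out, the last holds). Time passes only in rows, so rows that do not move let the fingers close. It gives the time, the measured TCP pose, the force, the opening and the grip force at its end, in the units of the state.
- ctrl.get_state(): the state, without advancing time (a new reading comes with each control period).
- ctrl.get_image(name): name is "side" or "top"; returns (picture, depth): 480x640x3 uint8, blue, green, red; 480x640 float32, m along the optical axis (not along the pixel's ray), 0 where there is no reading.
- ctrl.camera_info(name): a dict with "intrinsics" (3x3 intrinsics, pixels), "D" ([k1, k2, p1, p2, k3] as OpenCV has them; the pictures are not rectified), "R" (3x3) and "t" (3): a world point X has camera coordinates R X + t. Camera axes: x right, y down, z forward; pixel columns grow to the right and rows downward; lengths in m; the calibration is good to about 2 mm. A picture is of the moment at which its call begins. camera_info takes no time and is no camera call.
- ctrl.close_job(): hands the job in; it is judged then, once.
The state is a dict: "time": time; "joint_positions": joint angles; "qd": joint speeds; "joint_torque": joint torques, N m; "position": TCP position; "tool_rot": TCP orientation; "ft_force": force on the tool from outside, world axes, zero at the start; "torque": the same for the moment, N m; "grip_width": opening from 0.0 (shut) to 1.0 (fully open); "grip_force": force on a finger pad.
Only numpy, scipy, OpenCV 4.12 (cv2) and the standard library are available. Lean on these libraries where they do the work, as an engineer would, in place of code of your own. Each camera call takes 0.05 s, during which the arm holds its last target. There are 200 camera calls.

### The job

Get the pneumatic clamp ready to release: first swing the red lever of the brass air valve anticlockwise through its quarter turn, fully open, until it lies in line with the pipe. Then take the yellow-headed key from its dark wooden parking block, push it fully home into the keyway of the grey switch box (the pins are sticky, so wiggle it if it catches) and turn it clockwise a quarter turn to the stop. The switch springs back, so finish while still gripping the key, holding it fully in and fully turned; leave the spacer ring, blue cutter and wedge alone.

Things in the scene. Friction and masses are not known exactly. Their poses are not given: they have to be found in the camera images.
- air_valve: fixed brass ball valve on a dark 110 x 70 mm base plate; origin at the centre of the plate's underside, z up; the 130 mm pipe runs along its x at 32 mm height. Lever on top, see valve_lever
- valve_lever (a joint): angle of the red lever about the vertical through the valve's origin. 0 = closed, lever points along the valve's -y, across the pipe; grows anticlockwise from above; 1.57 = fully open stop, lever points along the valve's +x, in line with the pipe. Stays where it is left; stiff by 0.12 Nm
- lever_end (a point): point on the centre line of the red grip, 70 mm from the pivot. The grip reaches from 34 to 90 mm from the pivot, 14 mm wide and 14 mm high, centre 85 mm above the bench, free space beneath it; the hub is 22 mm across and rises to 97 mm above the bench
- key_rest: fixed dark wooden block 70 x 60 x 34 mm high; origin at the centre of the underside, z up; the key stands in a slot in the middle of its top, 22 mm along x, 7 mm along y, 30 mm deep
- key: loose key, 60 g, standing blade down in the block. Origin at the middle of the blade's lower tip, z up to the head. Steel blade 20 mm (x) by 5 mm (y), 26 mm long with rounded tip; then a steel shoulder 28 x 16 x 6 mm; then the yellow head 34 mm (x) by 13 mm (y), from 32 to 74 mm above the tip, to be gripped across its y. Half a turn about z makes no difference to it
- key_grip (a point): middle of the yellow head, 55 mm above the blade's tip
- key_shoulder (a point): underside of the key's shoulder, 26 mm above the blade's tip; when the key is fully home it lies on the bezel, at the height of the keyway
- switch_box: fixed grey box 110 x 90 x 56 mm high with an aluminium bezel ring (50 mm across, 30 mm opening, top 62 mm above the bench); origin at the centre of the underside, z up; a green lamp stands 40 mm along +x of the bezel's centre, up to 63 mm high
- keyway (a point): centre of the keyway's mouth in the steel plug inside the bezel, 62 mm above the bench; turns with the plug. The slot is 23 mm along its x and 8 mm along its y, 28 mm deep. Two spring pins stick into it 10 and 17 mm down one from either long wall: they are stiff and yield to some 5 to 15 N of downward push, more easily while the key is twisted to and fro a little
- plug (a joint): angle of the plug with the keyway. 0 = rest, slot along the box's x; grows clockwise from above; 1.5 = stop at the quarter turn. Springs back to 0 with 0.04 Nm at rest to 0.13 Nm at the stop; the blade has about 0.15 rad of play in the slot, so the key turns some 1.65 rad in all
- spacer_ring: light grey steel spacer ring 60 mm across, 20 mm high, loose bystander; origin under its centre
- blue_cutter: blue cutter head 84 mm across, 30 mm high, loose bystander; origin under its centre
- toggle_clamp: fixed toggle clamp with an upright red grip, 153 mm tall, 45 mm (x) by 108 mm (y), at the front edge of the table: not part of the job, keep the gripper clear of it; origin at the foot of its base
- wedge: wooden wedge 28 x 90 x 18 mm, loose bystander; origin under its centre

How it is judged:
By the outcome, as a careful person would: the job done as asked, in the order asked, and still so for the second after the job is handed in, while the arm keeps its last pose, push and grip.
It also fails if it takes over 67 s, if anything falls off the work surface, if the arm or the gripper's body presses on something with over 40 N, if the wrist force passes 120 N, or if a joint passes its speed limit or range.

## Working session

There is one attempt and no reset: what is moved stays moved. The work goes in short steps, Python scripts to look and compute and a shell command to move; the robot and the scene stay as the last step left them, time stands still between calls to the robot, and variables do not carry over. Pictures are saved under pics/ and viewed, at most 10 in all, crops included, and the job is handed in when it is done.

```bash
mkdir -p pics
cat > h.py <<'E'
import numpy as np, cv2
from bench import ctrl
from scipy.spatial.transform import Rotation as Ro
def cam(n):
    c=ctrl.camera_info(n); return [np.array(c[k],float) for k in("intrinsics","D","R","t")]
def pix2w(n,uv,depth=None,z=None):
    K,D,R,t=cam(n); p=cv2.undistortPoints(np.array([[uv]],float),K,D)[0,0]
    d=R.T@np.array([p[0],p[1],1.]); C=-R.T@t
    return C+d*(depth if z is None else (z-C[2])/d[2])
def tri(uvs):  # {'side':uv,'top':uv}
    A=[];b=[]
    for n,uv in uvs.items():
        K,D,R,t=cam(n); p=cv2.undistortPoints(np.array([[uv]],float),K,D)[0,0]
        d=R.T@np.array([p[0],p[1],1.]); d/=np.linalg.norm(d); P=np.eye(3)-np.outer(d,d)
        A.append(P); b.append(P@(-R.T@t))
    return np.linalg.solve(sum(A),sum(b))
def proj(n,X):
    K,D,R,t=cam(n); return cv2.projectPoints(np.array([X],float),cv2.Rodrigues(R)[0],t,K,D)[0][0,0]
E
python3 - <<'E'
from h import *
for n in("side","top"):
    i,d=ctrl.get_image(n); cv2.imwrite(f"pics/{n}0.png",i); np.save(f"pics/{n}0.npy",d)
    K,D,R,t=cam(n); print(n,np.round(-R.T@t,3),np.round(R,2).tolist())
s=ctrl.get_state(); print({k:np.round(v,3).tolist() for k,v in s.items()})
print(Ro.from_rotvec(s["tool_rot"]).as_matrix().round(3))
E
```

```text
side [0.359 0.66  0.753] [[-0.98, -0.19, 0.0], [-0.13, 0.65, -0.75], [0.14, -0.73, -0.67]]
top [ 0.377 -0.073  1.085] [[-0.03, -1.0, -0.01], [-0.99, 0.03, -0.14], [0.14, 0.0, -0.99]]
{'time': 0.1, 'joint_positions': [-1.111, 0.322, -0.07, 1.452, 0.023, 1.371, -0.057], 'qd': [-0.001, -0.001, 0.0, -0.002, -0.0, -0.001, 0.0], 'joint_torque': [-0.0, -49.257, -0.406, -31.34, -0.064, 0.039, 0.0], 'position': [0.28, 0.586, 0.222], 'tool_rot': [-0.694, -3.064, 0.003], 'ft_force': [0.162, -0.036, -0.526], 'torque': [-0.002, -0.017, 0.012], 'grip_force': 0.0, 'grip_width': 0.999}
[[-0.902  0.431 -0.001]
 [ 0.431  0.902 -0.002]
 [-0.    -0.002 -1.   ]]
```

View pics/side0.png

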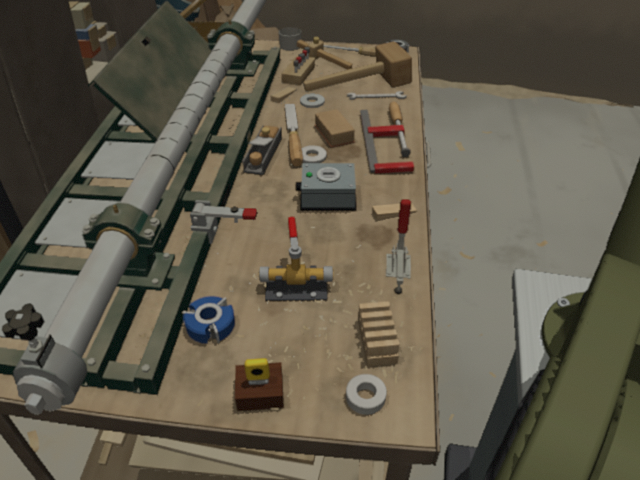

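View pics/top0.png

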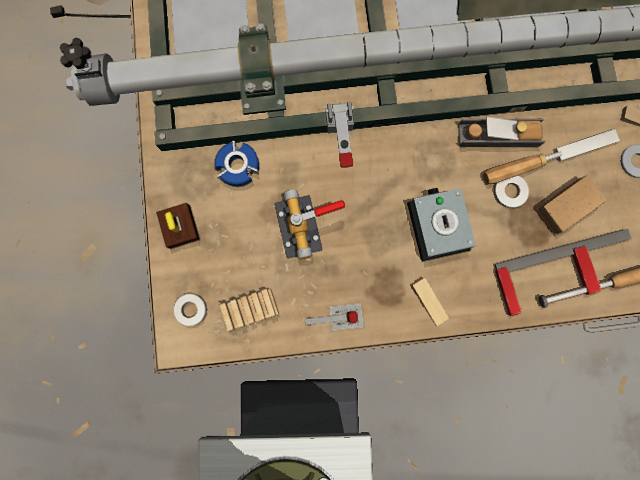

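The side view shows the key (257,370), valve lever (293,228) and switch bezel (328,174). The top view shows the key (172,220), lever end (335,206), valve hub (297,218) and keyway (445,222). I'll enlarge these next.

Run:
```python
from h import *
def mk(n,tiles):
    im=cv2.imread(f"pics/{n}0.png"); out=[]
    for x,y in tiles:
        c=cv2.resize(im[y:y+60,x:x+80],None,fx=5,fy=5,interpolation=cv2.INTER_CUBIC)
        for k in range(0,80,10):
            cv2.putText(c,str(x+k),(k*5,8),0,.3,(255,255,255),1); cv2.line(c,(k*5,10),(k*5,16),(255,255,255),1)
        for k in range(10,60,10):
            cv2.putText(c,str(y+k),(8,k*5+4),0,.3,(255,255,255),1); cv2.line(c,(0,k*5),(6,k*5),(255,255,255),1)
        out.append(c)
    cv2.imwrite(f"pics/{n}1.png",np.vstack([np.hstack(out[:2]),np.hstack(out[2:])]))
mk("top",[(140,195),(270,185),(400,190),(280,300)])
mk("side",[(220,350),(255,212),(290,155),(360,240)])
```

```text
(no output)
```

View pics/top1.png

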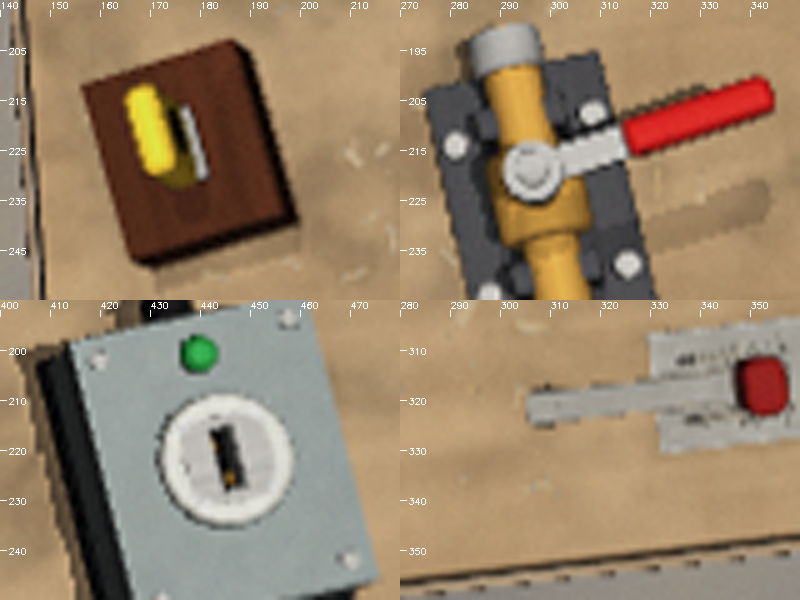

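View pics/side1.png

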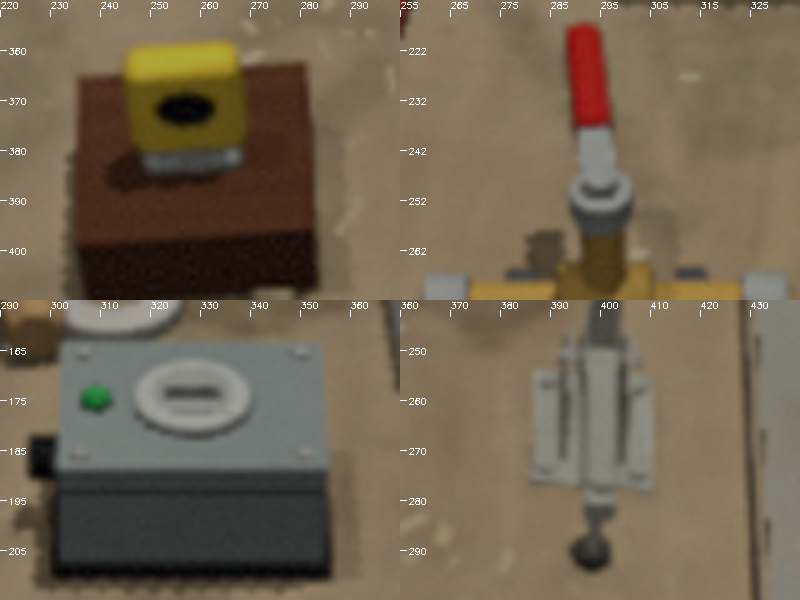

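The crops give these pixels, as top / side:

| Point | Top | Side |
|---|---|---|
| Key head top | (170.0,221.2) | (256.8,361.7) |
| Keyway | (445.2,221.7) | (328.6,174) |
| Hub | (296.6,219.4) | (295,250) |
| Grip tip | (344.3,203.5) | (291.4,217.5) |
| Grip root | (315,212.4) | (293.2,237) |

Run:
```python
from h import *
P=dict(keytop=((170,221.2),(256.8,361.7),.082),keyway=((445.2,221.7),(328.6,174),.062),hub=((296.6,219.4),(295,250),.097),
 gtip=((344.3,203.5),(291.4,217.5),.085),groot=((315,212.4),(293.2,237),.085))
for k,(a,b,z) in P.items():
    print(k,tri(dict(top=a,side=b)).round(4),pix2w("top",a,z=z).round(4),pix2w("side",b,z=z).round(4))
L=lambda n,p,q,z:(pix2w(n,p,z=z),pix2w(n,q,z=z))
def ang(n,p,q,z):
    a,b=L(n,p,q,z); d=b-a; print(n,p,q,"ang",np.degrees(np.arctan2(d[1],d[0])).round(1),"len",np.linalg.norm(d).round(4))
ang("top",(168.4,212.8),(172,230.2),.082)   # key
ang("side",(245.5,361.6),(268,361),.082)
ang("side",(247.6,382),(268,380.5),.037)
ang("top",(443.2,215.5),(447.4,228),.062)  # slot
ang("side",(322.5,173.6),(334.5,173.6),.062)
ang("top",(413.5,198.5),(428,255),.056); ang("top",(444.8,221.8),(439.8,201),.062) # box edge, lamp
ang("side",(302,188.8),(353.5,188.8),.056)
ang("top",(156.5,212.2),(167,247.5),.034); ang("side",(235.4,398.4),(282.3,396.2),.034) # block
ang("top",(296.6,219.4),(344.3,203.5),.09); 
ang("top",(292,195),(302,245),.04)
for p,z in (((335,317),.153),((307,320),.06),((352,317),.153)): print("clamp",pix2w("top",p,z=z).round(3))
for n in ("top","side"):
    d=np.load(f"pics/{n}0.npy")
    for k,(a,b,z) in P.items():
        u=a if n=="top" else b; dd=d[int(round(u[1])),int(round(u[0]))]; print(n,k,pix2w(n,u,depth=dd).round(4))
```

```text
keytop [0.546  0.194  0.0773] [0.5462 0.1929 0.082 ] [0.5436 0.1972 0.082 ]
keyway [ 0.5342 -0.3047  0.0577] [ 0.5348 -0.3037  0.062 ] [ 0.5318 -0.2986  0.062 ]
hub [ 0.5416 -0.0345  0.0876] [ 0.5406 -0.0348  0.097 ] [ 0.5384 -0.0247  0.097 ]
gtip [ 0.5682 -0.1202  0.0853] [ 0.569  -0.1201  0.085 ] [ 0.5676 -0.1204  0.085 ]
groot [ 0.5529 -0.0675  0.0866] [ 0.5543 -0.0674  0.085 ] [ 0.5522 -0.0691  0.085 ]
top (168.4, 212.8) (172, 230.2) ang -167.8 len 0.0325
side (245.5, 361.6) (268, 361) ang -166.7 len 0.032
side (247.6, 382) (268, 380.5) ang -163.4 len 0.0301
top (443.2, 215.5) (447.4, 228) ang -164.8 len 0.0241
side (322.5, 173.6) (334.5, 173.6) ang -169.0 len 0.0247
top (413.5, 198.5) (428, 255) ang -168.7 len 0.1071
top (444.8, 221.8) (439.8, 201) ang 10.1 len 0.0393
side (302, 188.8) (353.5, 188.8) ang -169.0 len 0.1036
top (156.5, 212.2) (167, 247.5) ang -162.9 len 0.0706
side (235.4, 398.4) (282.3, 396.2) ang -165.3 len 0.0679
top (296.6, 219.4) (344.3, 203.5) ang -72.9 len 0.0893
top (292, 195) (302, 245) ang -170.1 len 0.0961
clamp [ 0.37  -0.096  0.153]
clamp [ 0.365 -0.048  0.06 ]
clamp [ 0.369 -0.123  0.153]
top keytop [0.5462 0.1929 0.082 ]
top keyway [ 0.5374 -0.3076  0.0447]
top hub [ 0.5406 -0.0348  0.0969]
top gtip [ 0.5678 -0.1198  0.0915]
top groot [ 0.5537 -0.0674  0.0886]
side keytop [0.5443 0.1956 0.0796]
side keyway [ 0.5331 -0.3059  0.0567]
side hub [ 0.5392 -0.0278  0.094 ]
side gtip [ 0.5656 -0.113   0.0913]
side groot [ 0.5515 -0.0666  0.0874]
```

```bash
cat >> h.py <<'E'
def head():
    s=ctrl.get_state(); R=Ro.from_rotvec(s["tool_rot"]).as_matrix(); return np.array(s["position"]),np.degrees(np.arctan2(R[1,1],R[0,1]))
def plan(wps,p=None,h=None):
    """wps: list of (x,y,z,heading of tool y deg,nrows); prints rows [dx,dy,dz,turn z]; tool z taken as straight down"""
    p0,h0=head(); p=p0 if p is None else np.array(p); h=h0 if h is None else h
    print("at",p0.round(4),round(h0,1))
    for x,y,z,hh,n in wps:
        q=np.array([x,y,z]); dp=(q-p)/n; dh=(hh-h)/n
        for i in range(n):
            a=np.radians(h); ty=np.array([np.cos(a),np.sin(a)]); tx=np.array([-np.sin(a)*1.,np.cos(a)])
            tx=np.array([-ty[1],ty[0]]) # y x z(down)
            print([round(float(v),4) for v in (tx@dp[:2],ty@dp[:2],-dp[2])]+[round(-dh,1)]); h+=dh
        p=q; print('--')
E
python3 - <<'E'
from h import *
plan([(.50,.28,.22,40,8),(.561,-.101,.2,16,10)])
E
```

```text
at [0.2801 0.586  0.2216] 64.5
[-0.0413, -0.0227, 0.0002, np.float64(3.1)]
[-0.0424, -0.0204, 0.0002, np.float64(3.1)]
[-0.0435, -0.0181, 0.0002, np.float64(3.1)]
[-0.0444, -0.0158, 0.0002, np.float64(3.1)]
[-0.0452, -0.0134, 0.0002, np.float64(3.1)]
[-0.0458, -0.011, 0.0002, np.float64(3.1)]
[-0.0463, -0.0085, 0.0002, np.float64(3.1)]
[-0.0467, -0.006, 0.0002, np.float64(3.1)]
--
[-0.0331, -0.0198, 0.002, np.float64(2.4)]
[-0.0339, -0.0184, 0.002, np.float64(2.4)]
[-0.0346, -0.017, 0.002, np.float64(2.4)]
[-0.0353, -0.0155, 0.002, np.float64(2.4)]
[-0.0359, -0.014, 0.002, np.float64(2.4)]
[-0.0365, -0.0125, 0.002, np.float64(2.4)]
[-0.037, -0.011, 0.002, np.float64(2.4)]
[-0.0374, -0.0094, 0.002, np.float64(2.4)]
[-0.0378, -0.0078, 0.002, np.float64(2.4)]
[-0.0381, -0.0062, 0.002, np.float64(2.4)]
--
```

```bash
python3 -m handwheel '[[0.087,-0.041,-0.023,0,0,0,3],[0.087,-0.042,-0.02,0,0,0,3],[0.087,-0.0435,-0.018,0,0,0,3],[0.087,-0.0445,-0.016,0,0,0,3],[0.087,-0.045,-0.0135,0,0,0,3],[0.087,-0.046,-0.011,0,0,0,3],[0.087,-0.046,-0.0085,0,0,0,3],[0.087,-0.047,-0.006,0,0,0,3]]' && python3 -m handwheel '[[0.06,-0.033,-0.02,0.002,0,0,2.4],[0.05,-0.034,-0.018,0.002,0,0,2.4],[0.04,-0.0345,-0.017,0.002,0,0,2.4],[0.03,-0.035,-0.0155,0.002,0,0,2.4],[0.024,-0.036,-0.014,0.002,0,0,2.4],[0.024,-0.0365,-0.0125,0.002,0,0,2.4],[0.024,-0.037,-0.011,0.002,0,0,2.4],[0.024,-0.0375,-0.0095,0.002,0,0,2.4],[0.024,-0.038,-0.008,0.002,0,0,2.4],[0.024,-0.038,-0.006,0.002,0,0,2.4],[0.024,0,0,0,0,0,0]]'
python3 - <<'E'
from h import *
plan([(.561,-.101,.072,16,4)])
E
```

```text
time: 1.1
position: [0.5011, 0.28, 0.2222]
tool_rot: [-1.318, -2.851, 0.001]
ft_force: [1.1, 0.3, 1.1]
grip_width: 1.001
grip_force: 0.0
time: 2.48
position: [0.5637, -0.1038, 0.2025]
tool_rot: [1.889, 2.509, -0.002]
ft_force: [0.2, 0.2, 0.1]
grip_width: 0.277
grip_force: 0.0
at [ 0.5637 -0.1038  0.2025] 16.0
[0.0009, -0.0005, 0.0326, np.float64(0.0)]
[0.0009, -0.0005, 0.0326, np.float64(0.0)]
[0.0009, -0.0005, 0.0326, np.float64(0.0)]
[0.0009, -0.0005, 0.0326, np.float64(0.0)]
--
```

```bash
python3 -m handwheel '[[0.036,0.0036,-0.002,0.03,0,0,0],[0.036,0,0,0.04,0,0,0],[0.036,0,0,0.03,0,0,0],[0.036,0,0,0.03,0,0,0],[0.022,0,0,0,0,0,0],[0.022,0,0,0,0,0,0]]'
python3 - <<'E'
from h import *
i,d=ctrl.get_image("top"); cv2.imwrite("pics/top2.png",cv2.resize(i[150:290,230:430],None,fx=4,fy=4,interpolation=cv2.INTER_CUBIC))
r=lambda a:(.542+.07*np.cos(np.radians(a)),-.034+.07*np.sin(np.radians(a)),.0722,a+90)
plan([(*r(a),1) for a in np.arange(-66,15,8)]+[(*r(18),1)])
E
```

```text
time: 3.22
position: [0.5624, -0.0956, 0.0738]
tool_rot: [1.879, 2.516, 0.002]
ft_force: [0.7, 0.6, -0.2]
grip_width: 0.291
grip_force: 0.0
at [ 0.5628 -0.0958  0.0742] 16.5
[-0.0042, 0.0068, 0.002, np.float64(-7.5)]
--
[0.0007, 0.0097, -0.0, np.float64(-8.0)]
--
[0.0007, 0.0097, -0.0, np.float64(-8.0)]
--
[0.0007, 0.0097, -0.0, np.float64(-8.0)]
--
[0.0007, 0.0097, -0.0, np.float64(-8.0)]
--
[0.0007, 0.0097, -0.0, np.float64(-8.0)]
--
[0.0007, 0.0097, -0.0, np.float64(-8.0)]
--
[0.0007, 0.0097, -0.0, np.float64(-8.0)]
--
[0.0007, 0.0097, -0.0, np.float64(-8.0)]
--
[0.0007, 0.0097, -0.0, np.float64(-8.0)]
--
[0.0007, 0.0097, -0.0, np.float64(-8.0)]
--
[0.0002, 0.0049, -0.0, np.float64(-4.0)]
--
```

View pics/top2.png

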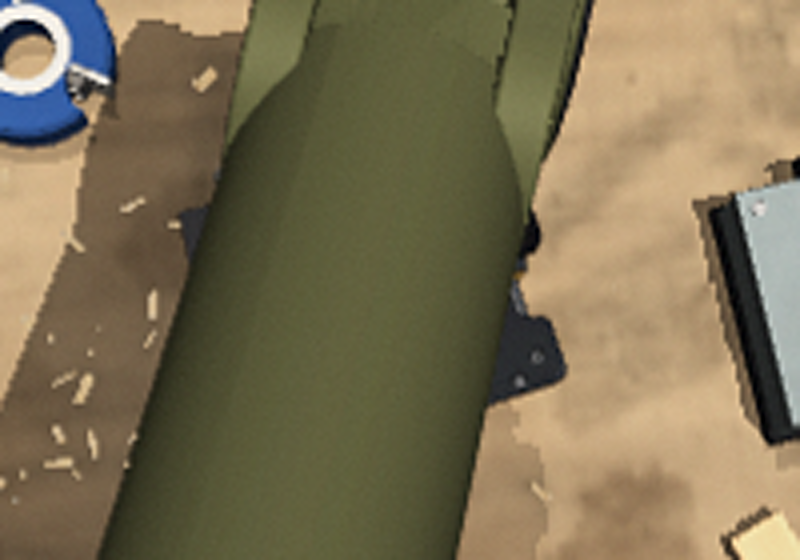

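The arm hides the lever from the top camera. The poses agree with the plan, so I'm swinging the lever now.

```bash
python3 -m handwheel '[[0.022,-0.004,0.007,0.002,0,0,-7.5],[0.022,0.0007,0.0097,0,0,0,-8],[0.022,0.0007,0.0097,0,0,0,-8],[0.022,0.0007,0.0097,0,0,0,-8],[0.022,0.0007,0.0097,0,0,0,-8],[0.022,0.0007,0.0097,0,0,0,-8]]' && python3 -m handwheel '[[0.022,0.0007,0.0097,0,0,0,-8],[0.022,0.0007,0.0097,0,0,0,-8],[0.022,0.0007,0.0097,0,0,0,-8],[0.022,0.0007,0.0097,0,0,0,-8],[0.022,0.0007,0.0097,0,0,0,-8],[0.022,0.0002,0.0049,0,0,0,-4],[0.022,0,0,0,0,0,0]]'
python3 - <<'E'
from h import *
print(head()); s=ctrl.get_state(); print(np.round(s["ft_force"],1),np.round(s["torque"],2))
i,d=ctrl.get_image("side"); cv2.imwrite("pics/side2.png",cv2.resize(i[180:320,210:410],None,fx=4,fy=4,interpolation=cv2.INTER_CUBIC))
E
```

```text
time: 4.03
position: [0.6044, -0.0655, 0.072]
tool_rot: [0.702, 3.061, -0.001]
ft_force: [-1.7, -1.0, -1.0]
grip_width: 0.25
grip_force: 0.9
time: 4.9
position: [0.6089, -0.0175, 0.0721]
tool_rot: [-0.486, 3.101, -0.01]
ft_force: [2.4, -7.7, -3.5]
grip_width: 0.251
grip_force: 3.9
(array([ 0.60885497, -0.01751669,  0.07208396]), np.float64(107.8206448210592))
[ 2.4 -7.7 -3.5] [-1.56 -0.44 -0.04]
```

View pics/side2.png

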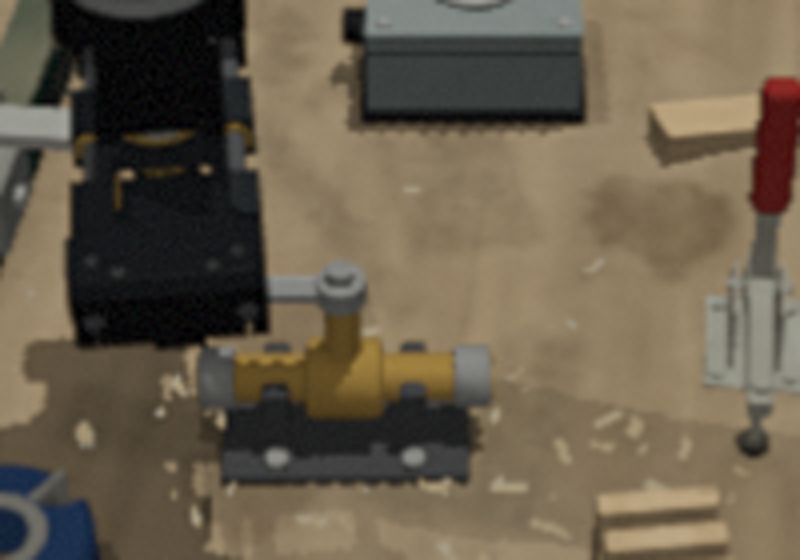

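The lever lies in line with the pipe (arm from hub at (340,285) to the gripper at (265,290)), and the reaction rose to 8 N, so it is at the stop. I'll push a little more, ease off and lift.

```bash
python3 -m handwheel '[[0.022,0,0.003,0,0,0,0],[0.022,0,0,0,0,0,0],[0.022,0,0,0,0,0,0]]' && python3 -m handwheel '[[0.026,0,-0.006,0,0,0,0],[0.03,0,-0.004,0,0,0,0],[0.03,0,0,-0.03,0,0,0],[0.05,0,0,-0.05,0,0,0],[0.05,0,0,-0.05,0,0,0]]';python3 - <<'E'
from h import *
plan([(.5455,.194,.19,104.5,8)])
E
```

```text
time: 5.32
position: [0.6088, -0.0173, 0.0721]
tool_rot: [-0.482, 3.1, -0.014]
ft_force: [5.4, -11.9, -5.4]
grip_width: 0.258
grip_force: 6.1
time: 5.95
position: [0.6095, -0.0182, 0.2026]
tool_rot: [-0.492, 3.102, 0.001]
ft_force: [0.6, -0.3, 1.1]
grip_width: 0.492
grip_force: 0.0
at [ 0.6095 -0.0182  0.2026] 108.0
[-0.0006, 0.0277, 0.0016, np.float64(0.4)]
[-0.0004, 0.0277, 0.0016, np.float64(0.4)]
[-0.0002, 0.0277, 0.0016, np.float64(0.4)]
[0.0, 0.0277, 0.0016, np.float64(0.4)]
[0.0003, 0.0277, 0.0016, np.float64(0.4)]
[0.0005, 0.0277, 0.0016, np.float64(0.4)]
[0.0007, 0.0277, 0.0016, np.float64(0.4)]
[0.0009, 0.0277, 0.0016, np.float64(0.4)]
--
```

```bash
python3 -m handwheel '[[0.05,0,0.0277,0.0016,0,0,0.4],[0.05,0,0.0277,0.0016,0,0,0.4],[0.05,0,0.0277,0.0016,0,0,0.4],[0.05,0,0.0277,0.0016,0,0,0.4],[0.05,0,0.0277,0.0016,0,0,0.4],[0.05,0,0.0277,0.0016,0,0,0.4],[0.05,0.0007,0.0277,0.0016,0,0,0.4],[0.05,0.001,0.0277,0.0016,0,0,0.4],[0.05,0,0,0,0,0,0],[0.05,0,0,0,0,0,0]]';python3 - <<'E'
from h import *
plan([(.5455,.194,.046,104.5,1)])
a,_=ctrl.get_image("top"); b,_=ctrl.get_image("side")
f=lambda i,x,y:cv2.resize(i[y:y+100,x:x+133],(400,300),interpolation=cv2.INTER_CUBIC)
cv2.imwrite("pics/v3.png",np.vstack([np.hstack([f(a,240,170),f(b,230,200)]),np.hstack([f(a,120,170),f(b,200,330)])]))
E
```

```text
time: 7.2
position: [0.5451, 0.1922, 0.1883]
tool_rot: [-0.403, 3.115, -0.001]
ft_force: [-0.1, 0.9, -0.0]
grip_width: 0.573
grip_force: 0.0
at [0.5451 0.1922 0.1883] 104.8
[-0.0008, 0.0017, 0.1423, np.float64(0.3)]
--
```

View pics/v3.png

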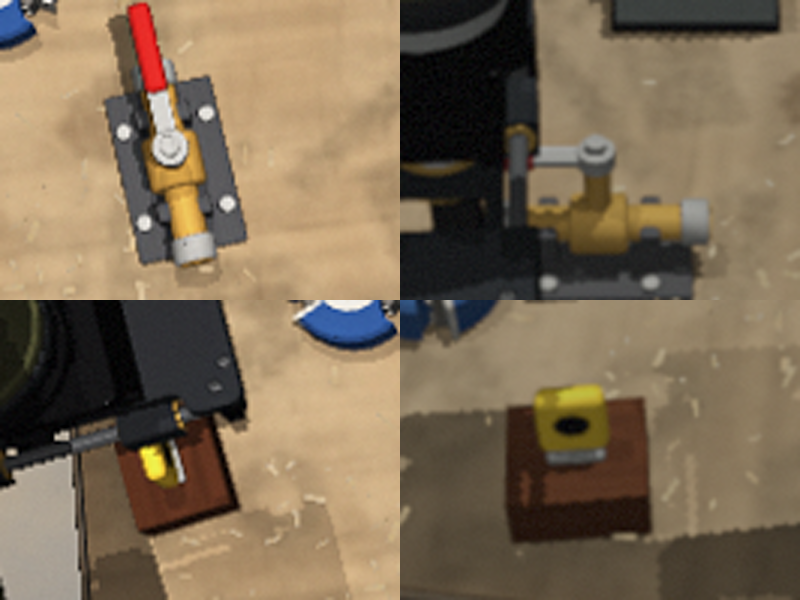

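The valve lever is in line with the pipe (upper left tile, hub (168,148), grip end (140,10)), and the key still stands upright in its block. Descending to grip it.

```bash
python3 -m handwheel '[[0.05,-0.0008,0.0017,0.04,0,0,0.3],[0.05,0,0,0.05,0,0,0],[0.05,0,0,0.04,0,0,0],[0.05,0,0,0.0123,0,0,0],[0.05,0,0,0,0,0,0],[0.02,0,0,0,0,0,0],[0.0,0,0,0,0,0,0],[0,0,0,0,0,0,0],[0,0,0,0,0,0,0],[0,0,0,0,0,0,0]]' 5
python3 - <<'E'
from h import *
print(head()); s=ctrl.get_state(); print(np.round(s["ft_force"],1),np.round(s["torque"],2))
E
```

```text
time: 8.55
position: [0.5453, 0.1942, 0.0456]
tool_rot: [-0.395, 3.116, -0.001]
ft_force: [0.3, -0.1, 1.4]
grip_width: 0.15
grip_force: 5.0
(array([0.54530791, 0.19416708, 0.04558878]), np.float64(104.45270003109165))
[ 0.3 -0.1  1.4] [-0.13 -0.08  0.06]
```

```bash
python3 -m handwheel '[[0,0,0,0,0,0,0],[0,0,0,0,0,0,0],[0,0,0,0,0,0,0],[0,0,0,-0.01,0,0,0],[0,0,0,-0.02,0,0,0],[0,0,0,-0.03,0,0,0],[0,0,0,-0.05,0,0,0],[0,0,0,-0.05,0,0,0],[0,0,0,0,0,0,0]]' 60
python3 - <<'E'
from h import *
plan([(.5337,-.302,.2,101,14)])
E
```

```text
time: 9.68
position: [0.5475, 0.1966, 0.2111]
tool_rot: [-0.395, 3.107, 0.006]
ft_force: [-0.3, -0.9, -0.7]
grip_width: 0.142
grip_force: 60.0
at [0.5475 0.1966 0.2111] 104.5
[0.0099, -0.0342, 0.0008, np.float64(0.2)]
[0.0097, -0.0343, 0.0008, np.float64(0.2)]
[0.0096, -0.0343, 0.0008, np.float64(0.2)]
[0.0094, -0.0344, 0.0008, np.float64(0.2)]
[0.0093, -0.0344, 0.0008, np.float64(0.2)]
[0.0091, -0.0344, 0.0008, np.float64(0.2)]
[0.009, -0.0345, 0.0008, np.float64(0.2)]
[0.0088, -0.0345, 0.0008, np.float64(0.2)]
[0.0087, -0.0346, 0.0008, np.float64(0.2)]
[0.0085, -0.0346, 0.0008, np.float64(0.2)]
[0.0084, -0.0346, 0.0008, np.float64(0.2)]
[0.0082, -0.0347, 0.0008, np.float64(0.2)]
[0.0081, -0.0347, 0.0008, np.float64(0.2)]
[0.0079, -0.0347, 0.0008, np.float64(0.2)]
--
```

```bash
python3 -m handwheel '[[0,0.01,-0.034,0,0,0,0.2],[0,0.01,-0.034,0,0,0,0.2],[0,0.0095,-0.0345,0,0,0,0.2],[0,0.0095,-0.0345,0,0,0,0.2],[0,0.0093,-0.0345,0,0,0,0.2],[0,0.009,-0.0345,0,0,0,0.2],[0,0.009,-0.0345,0,0,0,0.3],[0,0.009,-0.0345,0,0,0,0.3]]' && python3 -m handwheel '[[0,0.0087,-0.0346,0,0,0,0.3],[0,0.0085,-0.0346,0.002,0,0,0.3],[0,0.0084,-0.0346,0.002,0,0,0.3],[0,0.0082,-0.0347,0.002,0,0,0.3],[0,0.008,-0.0347,0.002,0,0,0.3],[0,0.008,-0.0347,0.002,0,0,0.3],[0,0,0,0,0,0,0],[0,0,0,0,0,0,0]]'
python3 - <<'E'
from h import *
plan([(.5337,-.302,.125,101,3)])
E
```

```text
time: 10.68
position: [0.5366, -0.0906, 0.2046]
tool_rot: [0.347, -3.121, -0.002]
ft_force: [0.4, 0.4, -1.3]
grip_width: 0.144
grip_force: 60.0
time: 11.68
position: [0.5316, -0.3026, 0.1946]
tool_rot: [0.299, -3.127, -0.003]
ft_force: [-0.0, -0.0, -1.0]
grip_width: 0.144
grip_force: 60.0
at [ 0.5316 -0.3026  0.1946] 100.9
[-0.0007, 0.0001, 0.0232, np.float64(-0.0)]
[-0.0007, 0.0001, 0.0232, np.float64(-0.0)]
[-0.0007, 0.0, 0.0232, np.float64(-0.0)]
--
```

```bash
python3 -m handwheel '[[0,-0.002,0,0.023,0,0,0],[0,0,0,0.023,0,0,0],[0,0,0,0.022,0,0,0],[0,0,0,0,0,0,0],[0,0,0,0,0,0,0]]'
python3 - <<'E'
from h import *
p,h=head(); print(p.round(4),h)
a,_=ctrl.get_image("top"); b,d=ctrl.get_image("side"); cv2.imwrite("pics/raw4.png",b); np.save("pics/raw4.npy",d)
f=lambda i,x,y:cv2.resize(i[y:y+75,x:x+100],(800,600),interpolation=cv2.INTER_CUBIC)
c=f(b,280,130)
for k in range(0,100,10):
    cv2.putText(c,str(280+k),(k*8,10),0,.35,(255,255,255),1)
    if k<75: cv2.putText(c,str(130+k),(2,k*8+4),0,.35,(255,255,255),1)
for X in [(p[0],p[1],p[2]-.038),(p[0],p[1],p[2]-.012),(.5337,-.302,.062)]: print(proj("side",X).round(1))
cv2.imwrite("pics/v4.png",c)
E
```

```text
time: 12.3
position: [0.5343, -0.3029, 0.1283]
tool_rot: [-0.299, 3.126, 0.0]
ft_force: [-0.0, 0.2, -0.5]
grip_width: 0.143
grip_force: 60.0
[ 0.5343 -0.3029  0.1283] 100.94441506729473
[327.9 161.3]
[327.9 150.5]
[328.  172.9]
```

View pics/v4.png

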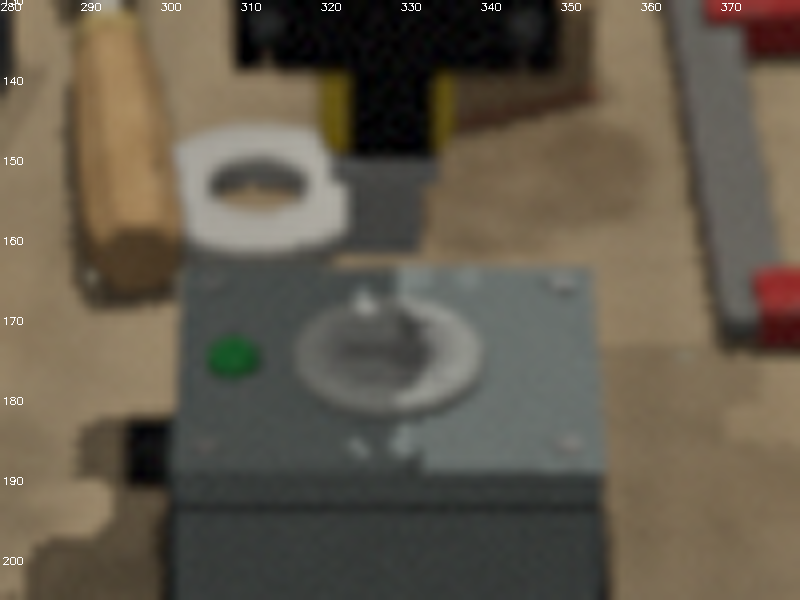

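The key hangs straight: blade u 323–332.5 with its tip at (328,161), which is centred on the TCP. The slot is at (328.6,173.7), so I need a small correction to about (0.5335,-0.3015). Then I'll feel down into the mouth.

```bash
python3 -m handwheel '[[0,0.001,0.0012,0.01,0,0,0],[0,0,0,0.01,0,0,0],[0,0,0,0.004,0,0,0],[0,0,0,0.004,0,0,0],[0,0,0,0.003,0,0,0],[0,0,0,0.003,0,0,0],[0,0,0,0,0,0,0],[0,0,0,0,0,0,0]]'
python3 - <<'E'
from h import *
p,h=head(); print(p.round(4),h); s=ctrl.get_state(); print(np.round(s["ft_force"],1),np.round(s["torque"],2))
E
```

```text
time: 13.4
position: [0.5323, -0.3033, 0.0935]
tool_rot: [-0.297, 3.127, -0.002]
ft_force: [0.6, -2.0, -2.2]
grip_width: 0.143
grip_force: 60.0
[ 0.5323 -0.3033  0.0935] 100.84189424051628
[ 0.6 -2.  -2.2] [-0.61 -0.2   0.03]
```

The key is about 6 mm into the mouth with low force. I'll push on down with small twists.

```bash
python3 -m handwheel '[[0,0,-0.001,0.002,0,0,0],[0,0,0,0.003,0,0,3],[0,0,0,0.002,0,0,-6],[0,0,0,0.002,0,0,6],[0,0,0,0.002,0,0,-6],[0,0,0,0.002,0,0,6],[0,0,0,0,0,0,-6],[0,0,0,0,0,0,3]]'
python3 - <<'E'
from h import *
p,h=head(); print(p.round(4),h); s=ctrl.get_state(); print(np.round(s["ft_force"],1),np.round(s["torque"],2))
E
```

```text
time: 14.4
position: [0.5331, -0.3036, 0.0811]
tool_rot: [-0.296, 3.126, 0.0]
ft_force: [-0.2, -1.0, 0.0]
grip_width: 0.145
grip_force: 60.0
[ 0.5331 -0.3036  0.0811] 100.83419716136241
[-0.2 -1.   0. ] [-0.21 -0.2  -0.02]
```

```bash
python3 -m handwheel '[[0,0,0,0.002,0,0,3],[0,0,0,0.002,0,0,-6],[0,0,0,0.002,0,0,6],[0,0,0,0.002,0,0,-6],[0,0,0,0.001,0,0,6],[0,0,0,0.001,0,0,-6],[0,0,0,0,0,0,3],[0,0,0,0,0,0,0]]'
python3 - <<'E'
from h import *
p,h=head(); print(p.round(4),h); s=ctrl.get_state(); print(np.round(s["ft_force"],1),np.round(s["torque"],2))
i,d=ctrl.get_image("side")
c=cv2.resize(i[130:205,280:380],(800,600),interpolation=cv2.INTER_CUBIC); cv2.imwrite("pics/v5.png",c)
E
```

```text
time: 15.4
position: [0.5332, -0.3039, 0.0735]
tool_rot: [-0.297, 3.125, 0.0]
ft_force: [-4.1, 0.3, 14.7]
grip_width: 0.143
grip_force: 60.0
[ 0.5332 -0.3039  0.0735] 100.8390450099175
[-4.1  0.3 14.7] [0.31 0.93 0.01]
```

View pics/v5.png

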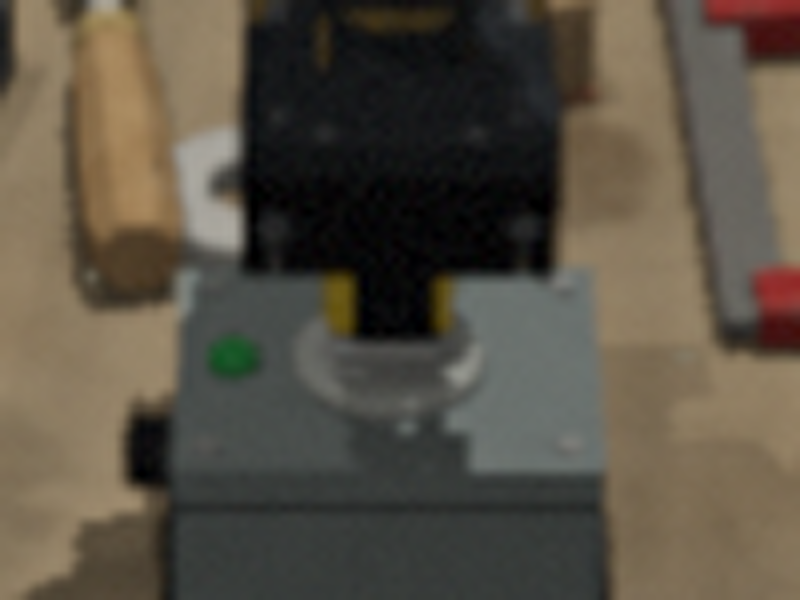

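The shoulder sits on the bezel. TCP z is 0.0735 against 0.0736 expected when home, with 15 N reaction. I'll give it one more press with a wiggle to confirm.

```bash
python3 -m handwheel '[[0,0,0,0.001,0,0,4],[0,0,0,0.001,0,0,-8],[0,0,0,0,0,0,8],[0,0,0,0,0,0,-4],[0,0,0,0,0,0,0]]' && python3 -m handwheel '[[0,0,0,0,0,0,8],[0,0,0,0,0,0,8],[0,0,0,0,0,0,8],[0,0,0,0,0,0,8],[0,0,0,0,0,0,8],[0,0,0,0,0,0,8]]'
python3 - <<'E'
from h import *
p,h=head(); print(p.round(4),h); s=ctrl.get_state(); print(np.round(s["ft_force"],1),np.round(s["torque"],2))
E
```

```text
time: 16.08
position: [0.5335, -0.304, 0.0734]
tool_rot: [-0.298, 3.124, 0.001]
ft_force: [-6.5, 3.2, 23.9]
grip_width: 0.143
grip_force: 60.0
time: 16.82
position: [0.5345, -0.3032, 0.0734]
tool_rot: [1.005, 2.973, 0.005]
ft_force: [-4.7, 4.0, 22.2]
grip_width: 0.148
grip_force: 60.0
[ 0.5345 -0.3032  0.0734] 52.650567892300046
[-4.7  4.  22.2] [0.95 1.21 0.08]
```

```bash
python3 -m handwheel '[[0,0,0,0,0,0,8],[0,0,0,0,0,0,8],[0,0,0,0,0,0,8],[0,0,0,0,0,0,8],[0,0,0,0,0,0,8],[0,0,0,0,0,0,0],[0,0,0,0,0,0,0]]'
python3 - <<'E'
from h import *
p,h=head(); print(p.round(4),h); s=ctrl.get_state(); print(np.round(s["ft_force"],1),np.round(s["torque"],2))
E
```

```text
time: 17.7
position: [0.5358, -0.3038, 0.0734]
tool_rot: [1.954, 2.453, 0.007]
ft_force: [-2.2, 2.9, 21.6]
grip_width: 0.148
grip_force: 60.0
[ 0.5358 -0.3038  0.0734] 12.93382213769153
[-2.2  2.9 21.6] [0.59 0.61 0.11]
```

```bash
python3 -m handwheel '[[0,0,0,0,0,0,4],[0,0,0,0,0,0,4],[0,0,0,0,0,0,0],[0,0,0,0,0,0,0]]'
python3 - <<'E'
from h import *
p,h=head(); print(p.round(4),h); s=ctrl.get_state(); print(np.round(s["ft_force"],1),np.round(s["torque"],2))
E
```

```text
time: 18.2
position: [0.5351, -0.3039, 0.0734]
tool_rot: [2.121, 2.312, 0.007]
ft_force: [-2.6, 3.1, 22.7]
grip_width: 0.145
grip_force: 60.0
[ 0.5351 -0.3039  0.0734] 4.929144431597435
[-2.6  3.1 22.7] [0.65 1.08 0.14]
```

```bash
python3 -m handwheel '[[0,0,0,0,0,0,3],[0,0,0,0,0,0,3],[0,0,0,0,0,0,0],[0,0,0,0,0,0,0]]'
python3 - <<'E'
from h import *
p,h=head(); print(p.round(4),h); s=ctrl.get_state(); print(np.round(s["ft_force"],1),np.round(s["torque"],2))
E
```

```text
time: 18.7
position: [0.5351, -0.304, 0.0733]
tool_rot: [2.237, 2.201, 0.006]
ft_force: [-4.2, 3.5, 22.3]
grip_width: 0.143
grip_force: 60.0
[ 0.5351 -0.304   0.0733] -0.9348995629802523
[-4.2  3.5 22.3] [0.43 1.06 0.9 ]
```

```bash
python3 -m handwheel '[[0,0,0,0,0,0,-1],[0,0,0,0,0,0,0],[0,0,0,0,0,0,0],[0,0,0,0,0,0,0],[0,0,0,0,0,0,0],[0,0,0,0,0,0,0],[0,0,0,0,0,0,0],[0,0,0,0,0,0,0]]'
python3 - <<'E'
from h import *
p,h=head(); print(p.round(4),h); s=ctrl.get_state(); print(np.round(s["ft_force"],1),np.round(s["torque"],2))
a,_=ctrl.get_image("top"); b,_=ctrl.get_image("side")
f=lambda i,x,y,w:cv2.resize(i[y:y+w,x:x+w],(400,400),interpolation=cv2.INTER_CUBIC)
cv2.imwrite("pics/v6.png",np.hstack([f(a,240,130,200),f(b,290,125,80)]))
E
```

```text
time: 19.7
position: [0.5351, -0.304, 0.0733]
tool_rot: [2.218, 2.219, 0.006]
ft_force: [-3.7, 2.3, 23.0]
grip_width: 0.145
grip_force: 60.0
[ 0.5351 -0.304   0.0733] 0.027488522935452234
[-3.7  2.3 23. ] [0.55 1.02 0.64]
```

View pics/v6.png

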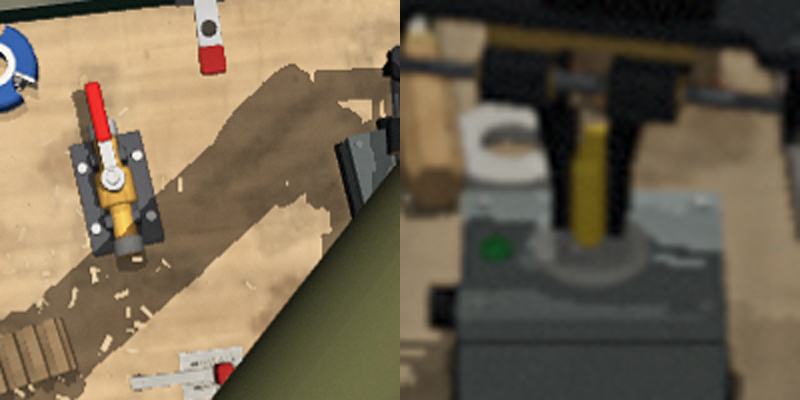

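The valve lever is in line with the pipe (left tile, (112,178) to (93,85)). The key stands edge-on at (590,190), turned a quarter turn, seated, and held against the stop with a steady 0.64 Nm and 23 N down. Handing in.

```bash
python3 -c "
from bench import ctrl
print(ctrl.close_job())"
```

```text
the job is handed in; nothing more can be done
None
```

I've handed the job in at about 20 s: the air valve is fully open, and the gripper is holding the key fully home and turned clockwise to its stop. No verdict came back.

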